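# Pull the snap cap off a wine-rack bolt

### The arm

A 6-joint arm with a two-finger parallel gripper is mounted at the origin on the work surface. World frame = base frame: x ahead of the robot, y to its left, z up, the work surface at z = 0. Lengths are in m, angles in rad, forces in N, time in s.
With the tool pointing down it reaches from about 0.325 to 0.775 m from the base axis. Payload 5.5 kg.
Tool frame: the origin (TCP) lies at the very end of the fingers, on their centre line; the grasp point (between the pads) lies 19 mm behind it (r.hold_point_z is the distance from the TCP to the grasp point, in m); z points along the fingers, y is the line along which they close (so a half turn about z gives the same grasp; the last joint's range is limited). The gripper opens to 88 mm and grips with 3 to 60 N. Pads are 20 mm wide; open, the fingers measure 115 mm over their backs; the gripper's body (75 mm by 178 mm) begins 61 mm behind the grasp point.
Start: joints at [-1.403, 0.091, 1.231, -0, 1.82, -0.057], TCP at [0.134, -0.585, 0.223] pointing down, gripper open.
Joint ranges: [-2.87, 2.87], [-0.86, 2.18], [0.17, 2.46], [-1.51, 4.65], [0.06, 2.69], [-2.65, 2.65]. Speed limits (rad/s): [2.57, 2.57, 3.01, 3.14, 3.14, 3.14].

### API

Orientations are given as a 3x3 rotation matrix whose columns are the frame's x, y, z axes.
In Python, from rig import sensors, cams, order, r gives the robot as it stands. The module is installed in compiled form; this text tells all that it offers.
- The arm moves only by the tool jog_arm, never from a script. Its argument "steps" is a list of rows, each a list of 2 entries, a list of its own where there are three numbers: the shift along the tool's x, y, z in m, then the turn, a rotation vector about the tool's x, y, z in degrees. In form: [[[x, y, z], [ax, ay, az]], ...]. A call has 1 to 12 rows; each row is the pose to reach, as a shift and turn from the pose commanded when the call began, along the tool's axes at that moment; what a row does not reach only later rows make up. A row lasts 1/12 s, in which the tool goes at most 41.7 mm and 7.16 degrees, less where a joint would pass 70% of its speed; a pose out of reach is approached as far as the arm can. A call with a gripper value outside its range is refused whole. "fingers" is the opening, from -1 (shut) to 1 (fully open), set as the call begins (left out, the last holds). The fingers move at their own pace and stop on an object; "grip_force" is the grip in N (left out, the last holds). Time passes only in rows, so rows that repeat a pose let the fingers close. It gives the time, the measured TCP pose, the force, the opening and the grip force at its end, in the units of the state.
- sensors.observe(): the state, without advancing time (a new reading comes with each control period).
- cams.camera(name): name is "side" or "top" or "wrist"; returns a dict with "color" (400x640x3 uint8, blue, green, red), "mtx" (3x3 intrinsics, pixels), "T" (4x4, takes a point from camera to world coordinates); the wrist camera has in their place "tool_from_camera" (4x4, takes a point from camera to tool coordinates, whose origin is the TCP and whose axes are the flange's). Camera axes: x right, y down, z forward; pixel columns grow to the right and rows downward; lengths in m; the calibration is good to about 2 mm. A picture is of the moment at which its call begins: read the wrist's pose just before it. There is no depth.
- order.close_job(): hands the job in; it is judged then, once.
The state is a dict: "time": time; "joint_positions": joint angles; "joint_vel": joint speeds; "tau": joint torques, N m; "tool_pos": TCP position; "ee_rot": TCP orientation; "force": force on the tool from outside, world axes, zero at the start; "moment": the same for the moment, N m; "grip_width": finger opening in m; "finger_force": force on a finger pad.
Only numpy, scipy, OpenCV 4.12 (cv2) and the standard library are available. Lean on these libraries where they do the work, as an engineer would, in place of code of your own. Each camera call takes 0.05 s, during which the arm holds its last target. There are 200 camera calls.

### The job

A wine-rack upright lies on the bench and the bolt next to the green tape has to come out. Take the T-handled puller from its wooden stand, feel for the timber with its fork, slide the fork under the black snap cap of that bolt, fully home and with a light touch so that pine and bolt are not knocked, and pull straight up, without prying, until the cap pops off. Carry the cap away on the fork and gently stand the puller upright, with the cap, in the blue tray; leave the other caps, the jar and the spanner as they are.

Things in the scene. Friction and masses are not known exactly. Their poses are not given: they have to be found in the camera images.
- cap_a: Black plastic snap cap over a bolt head, 36 mm across, 15 mm tall, hollow. Origin: centre of its open rim, z up. While on, the rim stands 5 mm clear above the timber all round. The one to take off: lime-green tape (17 x 26 mm) is stuck on the timber 32 mm from its centre, on the post's +x side. 20 g, held by spring lugs: pops off at 8 to 14 N, after 2 to 3 mm of lift.
- cap_b: Black plastic snap cap over a bolt head, 36 mm across, 15 mm tall, hollow. Origin: centre of its open rim, z up. While on, the rim stands 5 mm clear above the timber all round. One of two like the marked one; it stays on.
- cap_c: Black plastic snap cap over a bolt head, 36 mm across, 15 mm tall, hollow. Origin: centre of its open rim, z up. While on, the rim stands 5 mm clear above the timber all round. One of two like the marked one; it stays on.
- post: Pine rack upright, fixed, lying flat across the bench on two packers: 90 mm wide (its x), 1300 mm long (its y), 38 mm thick. Origin: middle of the timber's underside, z up; top face at z = 38 mm. Along its middle line a bolt every 120 mm, each on a round black base 22 mm across, 13 mm tall; hex head to 17 mm above the timber. Three have caps, the rest are bare.
- puller: Loose T-handled cap puller, 0.17 kg. Wooden T-bar 16 (x) x 84 (y) x 18 (z) mm; origin at its middle, z up. Below it a C frame: fork foot 3.4 mm thick, 45 mm wide, x = -26 to 19; slot 24.4 wide, closed at x = -12.2, open to +x, tips flared; riser x = -26 to -22; strap 30 mm above the foot's underside. That underside is 63 to 79 mm below the origin: the stem's setting differs each time; no pose tells it.
- holder: Wooden stand, fixed, 80 (x) x 100 (y) mm; two cheeks at y = -37 and 37 mm, 84 mm tall, carry the ends of the puller's T-bar between 6 mm lips at x = -12.5 and 12.5; open to the front, the back and above (the foot hangs free between the cheeks). Origin: centre of its underside, z up.
- tray: Blue steel parts tray, fixed, flat on the bench: 150 mm (its x) by 170 mm (its y), 22 mm tall, walls and floor 4 mm thick. Origin: centre of its underside, z up.
- jar: Bystander: glass screw-top jar, 60 mm across, 75 mm tall, loose, standing. Origin: centre of its underside.
- spanner: Bystander: steel spanner 180 mm long lying on the bench beyond the post, loose. Origin: on the bench under its middle; x runs along it.
Not all that is in view belongs to the job. Leave any pink or turquoise look-alike of the puller alone. Leave any yellow look-alike of the cap_a alone.

How it is judged:
By the outcome, as a careful person would: the job done as asked, in the order asked, and still so for the second after the job is handed in, with the robot touching nothing.
It also fails if it takes over 67 s, if anything falls off the work surface, if the arm or the gripper's body presses on something with over 40 N, if the wrist force passes 120 N, or if a joint passes its speed limit or range.

## Working session

There is one attempt and no reset: what is moved stays moved. The work goes in short steps, Python scripts to look and compute and a tool call to move; the robot and the scene stay as the last step left them, time stands still between calls to the robot, and variables do not carry over. Pictures are saved under pics/ and viewed, at most 10 in all, crops included, and the job is handed in when it is done.

Besides the shell and the picture viewer there is one more tool, called after "Emit:" by a JSON object that holds its "fn" and its "kwargs", one argument or row to a line. jog_arm: Moves the arm, as the interface text tells. Its arguments: {"type":"object","properties":{"steps":{"type":"array","items":{"type":"array"}},"fingers":{"type":"number"},"grip_force":{"type":"number"}},"required":["steps"]}

```bash
mkdir -p pics; cat > h.py <<'E'
import numpy as np, cv2
from rig import sensors, cams, order, r
def P(cam,T=None):
    T=cam["T"] if T is None else T
    return cam["mtx"]@np.linalg.inv(T)[:3]
def tri(Ps,uvs):
    A=[]
    for p,(u,v) in zip(Ps,uvs): A+= [u*p[2]-p[0], v*p[2]-p[1]]
    X=np.linalg.svd(np.array(A))[2][-1]; return X[:3]/X[3]
def plane(p,uv,z):
    u,v=uv; A=np.array([u*p[2]-p[0], v*p[2]-p[1]]); b=-(A[:,3]+A[:,2]*z)
    return np.linalg.solve(A[:,:2],b)
E
python3 - <<'E'
from h import *
s=sensors.observe(); print(s["time"],s["ee_rot"],s["tool_pos"],s["force"],s["grip_width"])
d={}
for n in ["side","top"]:
    c=cams.camera(n); cv2.imwrite(f"pics/{n}0.png",c["color"]); d[n]=P(c); print(n,c["T"].round(3).tolist(),c["mtx"][0,0])
s=sensors.observe(); c=cams.camera("wrist"); cv2.imwrite("pics/wrist0.png",c["color"]); print(c["tool_from_camera"].round(3).tolist(),c["mtx"][0,0])
np.savez("P.npz",**d)
E
```

```text
0.0 [[ 9.74844687e-01  2.22884981e-01 -3.49954646e-04]
 [ 2.22885241e-01 -9.74842858e-01  1.88996563e-03]
 [ 8.00941651e-05 -1.92042268e-03 -9.99998153e-01]] [ 0.1336942  -0.58461009  0.22153036] [-0.34586447 -1.01247619  0.31349536] 0.08799605467210896
side [[-0.988, -0.099, 0.119, 0.43], [-0.153, 0.505, -0.85, 0.596], [0.024, -0.858, -0.514, 0.48], [0.0, 0.0, 0.0, 1.0]] 370.9557477468735
top [[-0.003, -0.986, 0.166, 0.333], [-1.0, 0.003, -0.003, -0.047], [0.002, -0.166, -0.986, 1.221], [0.0, 0.0, 0.0, 1.0]] 476.18843804721007
[[0.001, -0.958, -0.286, 0.079], [1.0, 0.001, 0.0, -0.002], [-0.0, -0.286, 0.958, -0.162], [0.0, 0.0, 0.0, 1.0]] 348.7892472573966
```

View pics/side0.png

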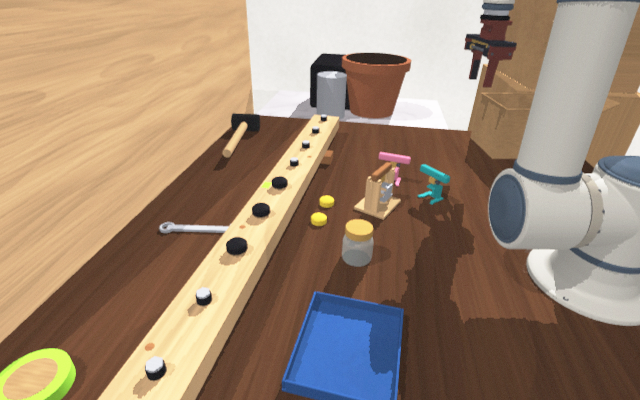

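View pics/top0.png

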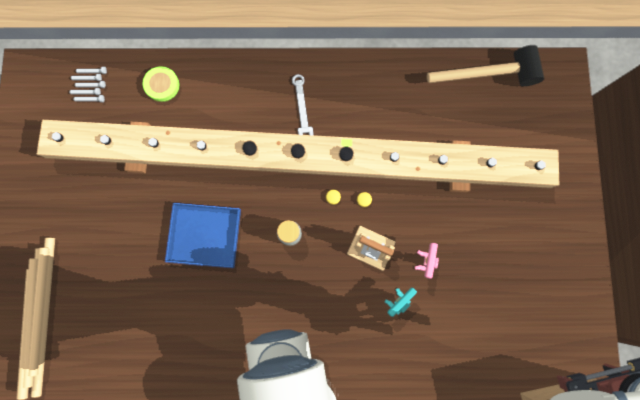

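```bash
python3 - <<'E'
import cv2,numpy as np
t=cv2.imread("pics/top0.png");s=cv2.imread("pics/side0.png")
z=lambda im,x,y,w,h,k:cv2.resize(im[y:y+h,x:x+w],None,fx=k,fy=k,interpolation=cv2.INTER_CUBIC)
a=z(t,320,130,100,145,4); b=z(s,250,140,100,145,4)[:, :400]
b=np.vstack([z(s,350,145,66,75,6),np.zeros((130,396,3),np.uint8)]); b=b[:580]
b[450:]=0; c=z(s,250,165,80,26,4.95); b[450:450+c.shape[0],:c.shape[1]]=c[:130,:396]
cv2.imwrite("pics/crop1.png",np.hstack([a,b]))
E
```

```text
(no output)
```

View pics/crop1.png

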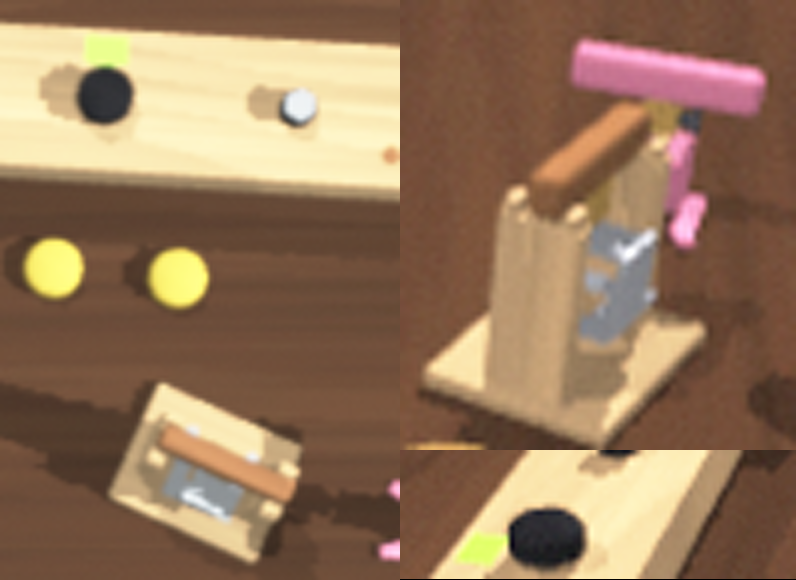

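```bash
python3 - <<'E'
from h import *
d=np.load("P.npz");T,S=d["top"],d["side"]
n=tri([T,S],[(361,238.75),(374.2,175)]);f=tri([T,S],[(392.7,251.25),(390,163.3)]);print("bar",n,f,(n+f)/2,np.degrees(np.arctan2(*(f-n)[:2])),np.linalg.norm(f-n))
# cap_a: top centre px crop (105,96)
c=(320+105/4,130+96/4);sc=(250+(547-400)/4.95,165+(530-450)/4.95)
print("capA",tri([T,S],[c,sc]))
for z in(.05,.07,.09): print(z,plane(T,c,z),plane(S,sc,z))
# bare bolts in top for post line
for z in (.07,): print([plane(T,p,z) for p in [(56,137),(105,140),(394.5,156.5),(443,159),(491,162),(540,165)]])
print("tray",[plane(T,p,.022) for p in [(174,204),(240,206),(235,269),(166,265)]])
print("jar",plane(T,(289,232),.075)); print("yel",[plane(T,p,.01) for p in [(333,197),(364,199)]])
print("pink",plane(T,(431,260),.08),"stand",[plane(T,(320+a/4,130+b/4),.01) for a,b in[(160,385),(298,445),(255,560),(112,495)]])
print("postedge",[plane(T,p,.07) for p in [(320,171),(420,178)]])
E
```

```text
bar [ 0.41669163 -0.15990483  0.0995893 ] [ 0.38486318 -0.23353198  0.0982949 ] [ 0.4007774  -0.19671841  0.0989421 ] -156.62154607930356 0.08022269847395054
capA [ 0.62784518 -0.12972211  0.07731677]
0.05 [ 0.6345931  -0.13174004] [ 0.64180988 -0.17914104]
0.07 [ 0.62944289 -0.13028709] [ 0.63194693 -0.14305737]
0.09 [ 0.62429268 -0.12883413] [ 0.62208397 -0.10697371]
[array([0.67494003, 0.59447352]), array([0.66689368, 0.47162358]), array([ 0.62275326, -0.25014459]), array([ 0.6160708 , -0.37046732]), array([ 0.60812694, -0.48930886]), array([ 0.60019001, -0.61043567])]
tray [array([0.51205998, 0.30621259]), array([0.50646321, 0.13831458]), array([0.34823601, 0.1471439 ]), array([0.35859968, 0.31909307])]
jar [0.43522573 0.01073547]
yel [array([ 0.53097043, -0.0988665 ]), array([ 0.52553629, -0.17866421])]
pink [ 0.36721797 -0.32727395] stand [array([ 0.45518241, -0.16701617]), array([ 0.41675482, -0.25386872]), array([ 0.34476644, -0.22460253]), array([ 0.38559257, -0.13536175])]
postedge [array([ 0.58636935, -0.06477395]), array([ 0.56807885, -0.31137841])]
```

```bash
cat >> h.py <<'E'
from scipy.spatial.transform import Rotation as Ro
def go(p,yaw):
    """shift/turn to TCP p, tool down, tool y at world angle yaw deg"""
    s=sensors.observe();R=s["ee_rot"];y=np.radians(yaw);c,n=np.cos(y),np.sin(y)
    G=np.array([[-n,c,0],[c,n,0],[0,0,-1.]])
    print("shift",(R.T@(np.array(p)-s["tool_pos"])).round(4),"turn",np.degrees(Ro.from_matrix(R.T@G).as_rotvec()).round(2),"j6",s["joint_positions"][5],"t",s["time"])
E
python3 -c "
from h import *
go([.4008,-.1967,.22],-23.5)"
```

```text
shift [ 0.3469 -0.3187  0.0023] turn [-8.000e-02 -5.000e-02 -5.362e+01] j6 -0.05671610991587729 t 0.15
```

Emit:
{"fn": "jog_arm", "kwargs": {
  "steps": [
    [[0.029,-0.0266,0],[0,0,-4.5]],
    [[0.058,-0.0531,0],[0,0,-9]],
    [[0.087,-0.0797,0],[0,0,-13.5]],
    [[0.1157,-0.106,0],[0,0,-18]],
    [[0.145,-0.133,0],[0,0,-22.5]],
    [[0.174,-0.16,0],[0,0,-27]],
    [[0.203,-0.186,0],[0,0,-31.5]],
    [[0.231,-0.212,0],[0,0,-36]],
    [[0.26,-0.239,0],[0,0,-40.5]],
    [[0.29,-0.266,0],[0,0,-45]],
    [[0.318,-0.292,0],[0,0,-49.5]],
    [[0.347,-0.319,0.002],[0,0,-53.6]]
  ],
  "fingers": 1,
  "grip_force": 25
}}

```text
time: 1.15
tool_pos: [0.4016, -0.1949, 0.2209]
ee_rot: [[0.396, 0.918, 0.001], [0.918, -0.396, -0.001], [-0.0, 0.001, -1.0]]
force: [0.1, -0.1, -0.8]
grip_width: 0.0878
finger_force: 0.0
```

Emit:
{"fn": "jog_arm", "kwargs": {
  "steps": [
    [[0,0,0],[0,0,0]],
    [[0,0,0],[0,0,0]]
  ]
}}

```text
time: 1.32
tool_pos: [0.4016, -0.1948, 0.2203]
ee_rot: [[0.395, 0.919, -0.001], [0.919, -0.395, 0.0], [-0.0, -0.001, -1.0]]
force: [-0.1, 0.3, 0.7]
grip_width: 0.0878
finger_force: 0.0
```

```bash
python3 - <<'E'
from h import *
s=sensors.observe();c=cams.camera("wrist");im=c["color"];print(s["tool_pos"],s["force"])
M=np.eye(4);M[:3,:3]=s["ee_rot"];M[:3,3]=s["tool_pos"];p=P(c,M@c["tool_from_camera"]);np.save("w1.npy",p)
for q in [(.4008,-.1967,.09),(.4008,-.1967,0)]:
    h=p@np.r_[q,1];print(h[:2]/h[2])
cv2.imwrite("pics/w1.png",im)
E
```

```text
[ 0.40159092 -0.19483751  0.22026229] [-0.09113764  0.33454786  0.70335294]
[321.72161491 190.20508572]
[321.54547645 168.4270925 ]
```

View pics/w1.png

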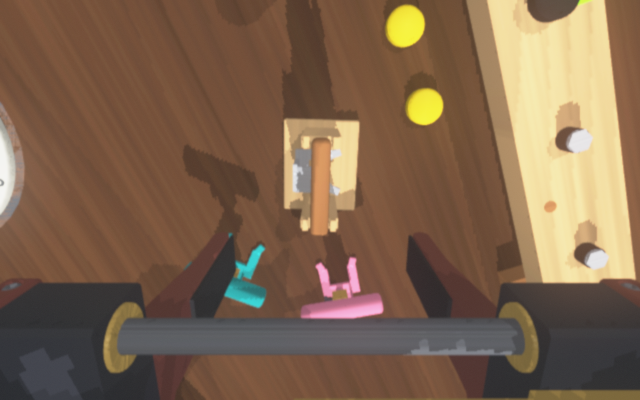

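```bash
python3 - <<'E'
from h import *
im=cv2.imread("pics/w1.png");cv2.imwrite("pics/crop2.png",cv2.resize(im[110:250,260:380],None,fx=4.2,fy=4.2,interpolation=cv2.INTER_CUBIC))
d=np.load("P.npz");T,S=d["top"],d["side"];W=np.load("w1.npy")
for a,b,c in [((361,238.75),(374.2,175),(321,141)),((392.7,251.25),(390,163.3),(319.5,233))]: print(tri([T,W],[a,c]),tri([T,S,W],[a,b,c]),plane(W,c,.099))
E
```

```text
[ 0.41731215 -0.15986503  0.08760811] [ 0.41688641 -0.1585282   0.10013614] [ 0.41749618 -0.15614938]
[ 0.38621968 -0.23306885  0.09544461] [ 0.38475965 -0.23235177  0.0982949 ] [ 0.3847013  -0.22933302]
```

View pics/crop2.png

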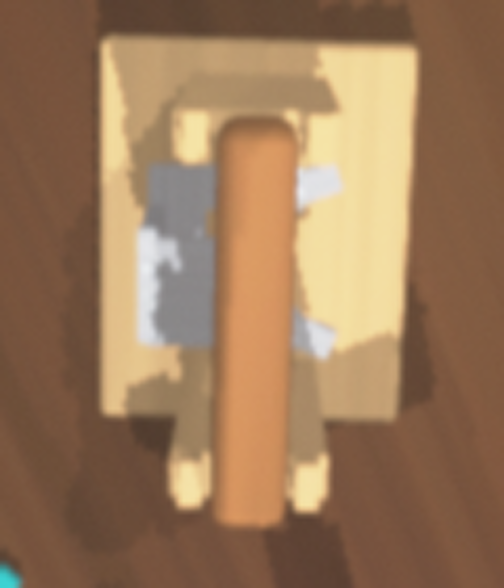

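Emit:
{"fn": "jog_arm", "kwargs": {
  "steps": [
    [[-0.0005,-0.0003,0.035],[0,0,0.6]],
    [[-0.0005,-0.0003,0.07],[0,0,0.6]],
    [[-0.0005,-0.0003,0.1],[0,0,0.6]],
    [[-0.0005,-0.0003,0.125],[0,0,0.6]],
    [[-0.0005,-0.0003,0.14],[0,0,0.6]],
    [[-0.0005,-0.0003,0.149],[0,0,0.6]],
    [[-0.0005,-0.0003,0.149],[0,0,0.6]]
  ]
}}

```text
time: 1.95
tool_pos: [0.3987, -0.1976, 0.0694]
ee_rot: [[0.411, 0.911, -0.003], [0.911, -0.411, 0.002], [0.0, -0.004, -1.0]]
force: [0.3, 0.4, -0.2]
grip_width: 0.0878
finger_force: 0.0
```

Emit:
{"fn": "jog_arm", "kwargs": {
  "steps": [
    [[0,0,0],[0,0,0]],
    [[0,0,0],[0,0,0]],
    [[0,0,0],[0,0,0]],
    [[0,0,0],[0,0,0]],
    [[0,0,0],[0,0,0]],
    [[0,0,0],[0,0,0]],
    [[0,0,0],[0,0,0]],
    [[0,0,0],[0,0,0]]
  ],
  "fingers": -1,
  "grip_force": 40
}}

```text
time: 2.62
tool_pos: [0.4005, -0.1969, 0.0717]
ee_rot: [[0.408, 0.913, 0.0], [0.913, -0.408, -0.0], [0.0, 0.0, -1.0]]
force: [0.5, 0.4, 0.4]
grip_width: 0.0381
finger_force: 0.0
```

Emit:
{"fn": "jog_arm", "kwargs": {
  "steps": [
    [[0,0,0],[0,0,0]],
    [[0,0,0],[0,0,0]],
    [[0,0,0],[0,0,0]],
    [[0,0,0],[0,0,0]],
    [[0,0,0],[0,0,0]],
    [[0,0,0],[0,0,0]]
  ]
}}

```text
time: 3.12
tool_pos: [0.4004, -0.1969, 0.0716]
ee_rot: [[0.409, 0.913, -0.0], [0.913, -0.409, 0.0], [0.0, -0.0, -1.0]]
force: [-0.0, 0.3, -0.0]
grip_width: 0.0158
finger_force: 40.0
```

Emit:
{"fn": "jog_arm", "kwargs": {
  "steps": [
    [[0,0,-0.006],[0,0,0]],
    [[0,0,-0.016],[0,0,0]],
    [[0,0,-0.03],[0,0,0]],
    [[0,0,-0.046],[0,0,0]],
    [[0,0,-0.066],[0,0,0]],
    [[0,0,-0.086],[0,0,0]],
    [[0,0,-0.1],[0,0,0]],
    [[0,0,-0.105],[0,0,0]],
    [[0,0,-0.105],[0,0,0]]
  ]
}}

```text
time: 3.87
tool_pos: [0.4011, -0.1973, 0.1784]
ee_rot: [[0.409, 0.913, 0.003], [0.913, -0.409, -0.002], [-0.0, 0.003, -1.0]]
force: [-0.0, 0.2, -2.4]
grip_width: 0.0158
finger_force: 40.0
```

```bash
python3 -c "
from h import *
s=sensors.observe();print(s['tool_pos'],s['force'],s['moment'],s['grip_width'])
go([.5676,-.1263,.175],-3.55)"
```

```text
[ 0.40105243 -0.19729401  0.17842801] [-0.04784158  0.24418385 -2.37740946] [-0.04034154 -0.05080434 -0.01124788] 0.01580235092880938
shift [0.1329 0.123  0.0037] turn [  0.17   0.05 -20.57] j6 -0.1123664846888737 t 3.8667
```

Emit:
{"fn": "jog_arm", "kwargs": {
  "steps": [
    [[0.01,0.009,0],[0,0,-2]],
    [[0.03,0.027,0],[0,0,-5]],
    [[0.053,0.049,0],[0,0,-9]],
    [[0.078,0.072,0],[0,0,-13]],
    [[0.1,0.093,0],[0,0,-16]],
    [[0.12,0.111,0],[0,0,-19]],
    [[0.13,0.12,0],[0,0,-20.5]],
    [[0.133,0.123,0],[0,0,-20.5]],
    [[0.133,0.123,0],[0,0,-20.5]],
    [[0.133,0.123,0],[0,0,-20.5]]
  ]
}}

```text
time: 4.7
tool_pos: [0.5665, -0.1257, 0.1754]
ee_rot: [[0.063, 0.998, -0.002], [0.998, -0.063, 0.0], [0.0, -0.002, -1.0]]
force: [0.6, -0.9, -1.5]
grip_width: 0.0159
finger_force: 40.0
```

```bash
python3 - <<'E'
from h import *
s=sensors.observe();print(s["tool_pos"],s["ee_rot"][:,1],s["force"])
c=cams.camera("wrist");im=c["color"]
M=np.eye(4);M[:3,:3]=s["ee_rot"];M[:3,3]=s["tool_pos"];p=P(c,M@c["tool_from_camera"]);np.save("w2.npy",p)
sd=cams.camera("side")["color"];cv2.imwrite("pics/side2.png",sd)
cv2.imwrite("pics/w2.png",cv2.resize(im,None,fx=1.25,fy=1.25,interpolation=cv2.INTER_CUBIC))
E
```

```text
[ 0.56652663 -0.12567249  0.17539132] [ 0.99799472 -0.06325673 -0.00226402] [ 0.58831414 -0.93836347 -1.46374568]
```

View pics/w2.png

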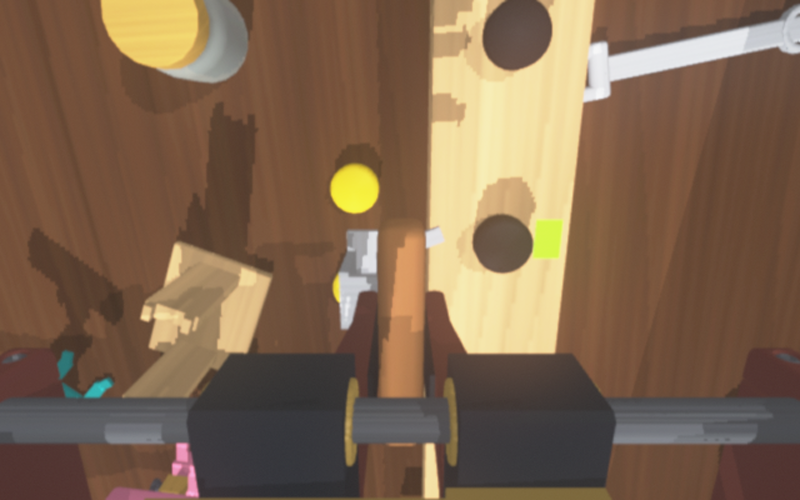

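```bash
python3 - <<'E'
from h import *
d=np.load("P.npz");T=d["top"];W=np.load("w2.npy")
u=lambda a,b:(a/1.25,b/1.25)
print("cap",plane(W,u(503,243),.078),tri([T,W],[(346.25,154),u(503,243)]))
print("capc",plane(W,u(517,34),.078))
e=plane(W,u(404,226),.1754+.028);print("bar end",e, "along tool x", (e-[.5665,-.1257])@[.063,.998])
for z in (.11,.12): 
  print(z,[((plane(W,u(*q),z)-[.5665,-.1257])@np.array([[.063,.998],[.998,-.063]]).T) .round(4) for q in [(434,228),(434,246),(348,231),(342,328)]])
print("edges",plane(W,u(432,100),.058),plane(W,u(428,230),.058))
im=cv2.imread("pics/side2.png");cv2.imwrite("pics/side2c.png",cv2.resize(im[60:220,210:370],None,fx=3.7,fy=3.7,interpolation=cv2.INTER_CUBIC))
E
```

```text
cap [ 0.62937465 -0.12544514] [ 0.63282302 -0.13117788  0.05873646]
capc [ 0.63641095 -0.00767137]
bar end [ 0.57018729 -0.0793416 ] along tool x 0.04649797805133195
0.11 [array([0.0219, 0.0174]), array([0.0118, 0.0176]), array([ 0.0202, -0.0289]), array([-0.0376, -0.0343])]
0.12 [array([0.0245, 0.0166]), array([0.0148, 0.0168]), array([ 0.0228, -0.0276]), array([-0.0324, -0.0328])]
edges [ 0.59038732 -0.03817579] [ 0.58432794 -0.11956661]
```

View pics/side2c.png

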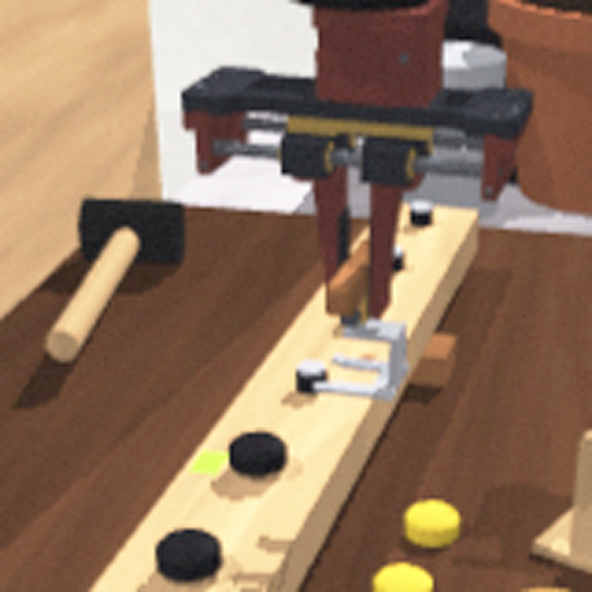

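```bash
python3 - <<'E'
from h import *
S=np.load("P.npz")["side"]
for q in [(.5868,-.1045),(.542,-.1016)]:
    for z in (.11,.115,.12,.125,.13):
        h=S@np.r_[q,z,1];print(q,z,h[:2]/h[2])
# gripper finger tips ref
h=S@np.array([.5665,-.1157,.1754,1]);print("TCP side",h[:2]/h[2], ((h[:2]/h[2])-[210,60])*3.7)
go([.5815,-.127,.130],-3.55)
E
```

```text
(0.5868, -0.1045) 0.11 [294.9799572  175.06124228]
(0.5868, -0.1045) 0.115 [294.9514092  172.99843934]
(0.5868, -0.1045) 0.12 [294.92267751 170.92236332]
(0.5868, -0.1045) 0.125 [294.89376035 168.83288569]
(0.5868, -0.1045) 0.13 [294.86465592 166.72987625]
(0.542, -0.1016) 0.11 [315.14811953 177.57334121]
(0.542, -0.1016) 0.115 [315.1846037  175.49844462]
(0.542, -0.1016) 0.12 [315.22132494 173.41006577]
(0.542, -0.1016) 0.125 [315.25828556 171.30807282]
(0.542, -0.1016) 0.13 [315.29548792 169.19233222]
TCP side [305.22527224 145.7286922 ] [352.33350728 317.19616113]
shift [0.0002 0.0152 0.0464] turn [-0.03  0.   -0.13] j6 -0.21360866301580167 t 4.8
```

Emit:
{"fn": "jog_arm", "kwargs": {
  "steps": [
    [[0,0.006,0.005],[0,0,0]],
    [[0,0.0155,0.018],[0,0,0]],
    [[0,0.0155,0.033],[0,0,0]],
    [[0,0.0155,0.045],[0,0,0]],
    [[0,0.0155,0.05],[0,0,0]],
    [[0,0.0155,0.05],[0,0,0]],
    [[0,0.0155,0.05],[0,0,0]],
    [[0,0.0155,0.05],[0,0,0]]
  ]
}}

```text
time: 5.47
tool_pos: [0.5828, -0.127, 0.1278]
ee_rot: [[0.063, 0.998, 0.002], [0.998, -0.063, -0.0], [-0.0, 0.002, -1.0]]
force: [-0.5, -0.7, -2.0]
grip_width: 0.0156
finger_force: 40.0
```

Emit:
{"fn": "jog_arm", "kwargs": {
  "steps": [
    [[0,0,0.002],[0,0,0]],
    [[0,0,0.004],[0,0,0]],
    [[0,0,0.006],[0,0,0]],
    [[0,0,0.007],[0,0,0]],
    [[0,0,0.007],[0,0,0]],
    [[0,0,0.007],[0,0,0]]
  ]
}}

```text
time: 5.97
tool_pos: [0.5824, -0.1267, 0.1195]
ee_rot: [[0.063, 0.998, -0.0], [0.998, -0.063, 0.0], [0.0, -0.0, -1.0]]
force: [-0.8, -0.0, -1.2]
grip_width: 0.0158
finger_force: 40.0
```

```bash
python3 - <<'E'
from h import *
s=sensors.observe();print(s["tool_pos"],s["force"],s["moment"])
c=cams.camera("wrist");w=c["color"]
M=np.eye(4);M[:3,:3]=s["ee_rot"];M[:3,3]=s["tool_pos"];np.save("w3.npy",P(c,M@c["tool_from_camera"]))
sd=cams.camera("side")["color"]
z=lambda im,x,y,a,b,k:cv2.resize(im[y:y+b,x:x+a],None,fx=k,fy=k,interpolation=cv2.INTER_CUBIC)
cv2.imwrite("pics/m3.png",np.vstack([z(w,240,130,200,85,4),z(sd,250,140,100,32,8)]))
E
```

```text
[ 0.58243881 -0.12672899  0.11948397] [-0.82934294 -0.02781954 -1.23556435] [-0.03252144 -0.05877876  0.01454734]
```

View pics/m3.png

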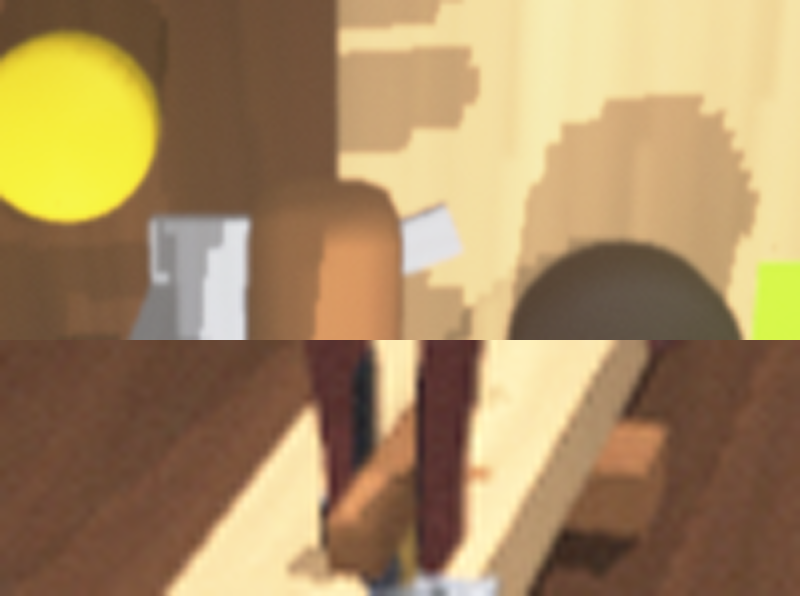

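Emit:
{"fn": "jog_arm", "kwargs": {
  "steps": [
    [[0,0,0.003],[0,0,0]],
    [[0,0,0.006],[0,0,0]],
    [[0,0,0.009],[0,0,0]],
    [[0,0,0.011],[0,0,0]],
    [[0,0,0.011],[0,0,0]],
    [[0,0,0.011],[0,0,0]]
  ]
}}

```text
time: 6.57
tool_pos: [0.5824, -0.1268, 0.1083]
ee_rot: [[0.063, 0.998, -0.001], [0.998, -0.063, 0.0], [0.0, -0.001, -1.0]]
force: [0.3, 0.4, -1.3]
grip_width: 0.0158
finger_force: 40.0
```

Emit:
{"fn": "jog_arm", "kwargs": {
  "steps": [
    [[0,0,0.001],[0,0,0]],
    [[0,0,0.002],[0,0,0]],
    [[0,0,0.002],[0,0,0]]
  ]
}}

```text
time: 6.82
tool_pos: [0.5825, -0.1268, 0.1065]
ee_rot: [[0.063, 0.998, -0.0], [0.998, -0.063, 0.0], [0.0, -0.0, -1.0]]
force: [0.5, -0.2, -1.8]
grip_width: 0.0157
finger_force: 40.0
```

Emit:
{"fn": "jog_arm", "kwargs": {
  "steps": [
    [[0,0,0.0005],[0,0,0]],
    [[0,0,0.001],[0,0,0]],
    [[0,0,0.001],[0,0,0]]
  ]
}}

```text
time: 7.07
tool_pos: [0.5826, -0.1268, 0.106]
ee_rot: [[0.063, 0.998, 0.0], [0.998, -0.063, -0.0], [-0.0, 0.0, -1.0]]
force: [0.1, -0.1, -0.5]
grip_width: 0.0157
finger_force: 40.0
```

Emit:
{"fn": "jog_arm", "kwargs": {
  "steps": [
    [[0,0,0.0005],[0,0,0]],
    [[0,0,0.001],[0,0,0]],
    [[0,0,0.001],[0,0,0]]
  ]
}}

```text
time: 7.32
tool_pos: [0.5827, -0.1268, 0.106]
ee_rot: [[0.063, 0.998, 0.001], [0.998, -0.063, -0.0], [-0.0, 0.001, -1.0]]
force: [-3.2, -0.1, 5.4]
grip_width: 0.0161
finger_force: 40.0
```

Emit:
{"fn": "jog_arm", "kwargs": {
  "steps": [
    [[0,0,-0.001],[0,0,0]],
    [[0,0,-0.0023],[0,0,0]],
    [[0,0,-0.0023],[0,0,0]],
    [[0,0,-0.0023],[0,0,0]]
  ]
}}

```text
time: 7.65
tool_pos: [0.5824, -0.1268, 0.1065]
ee_rot: [[0.063, 0.998, -0.0], [0.998, -0.063, 0.0], [0.0, -0.0, -1.0]]
force: [-0.0, -0.2, -1.9]
grip_width: 0.0158
finger_force: 40.0
```

```bash
python3 - <<'E'
from h import *
s=sensors.observe();print(s["tool_pos"],s["force"],s["moment"])
c=cams.camera("wrist");w=c["color"];cv2.imwrite("pics/w4full.png",w)
M=np.eye(4);M[:3,:3]=s["ee_rot"];M[:3,3]=s["tool_pos"];np.save("w4.npy",P(c,M@c["tool_from_camera"]))
sd=cams.camera("side")["color"];cv2.imwrite("pics/s4full.png",sd)
z=lambda im,x,y,a,b,k:cv2.resize(im[y:y+b,x:x+a],None,fx=k,fy=k,interpolation=cv2.INTER_CUBIC)
cv2.imwrite("pics/m4.png",np.vstack([z(w,290,160,150,75,5),z(sd,250,160,75,43,10)[:220]if 0 else cv2.resize(sd[162:205,250:350],(750,322),interpolation=cv2.INTER_CUBIC)[:225]]))
E
```

```text
[ 0.58243971 -0.12678549  0.1064969 ] [-0.02418515 -0.17830729 -1.9464941 ] [-0.04306963 -0.12491657  0.08163143]
```

View pics/m4.png

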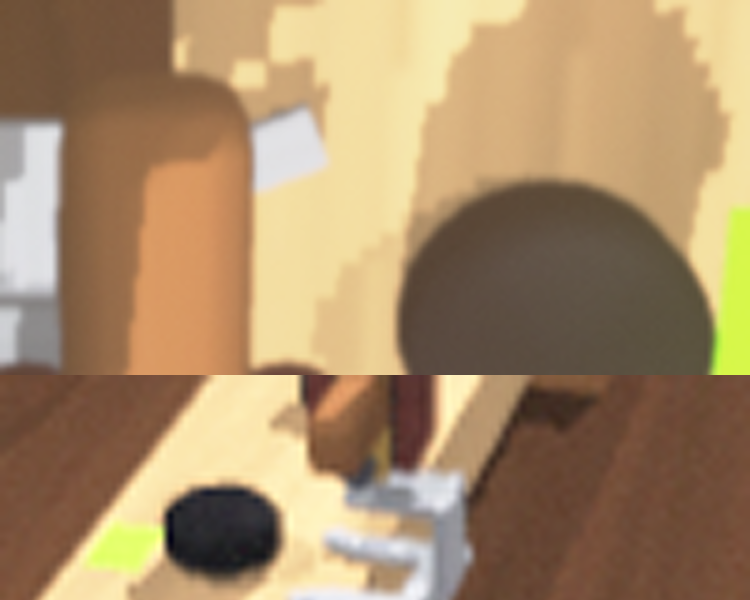

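```bash
python3 - <<'E'
from h import *
from scipy.optimize import minimize
s=cv2.imread("pics/s4full.png");w=cv2.imread("pics/w4full.png");t=cv2.imread("pics/top0.png")
hs=cv2.cvtColor(s,cv2.COLOR_BGR2HSV)
for v in range(178,206): print(v,"".join("#" if hs[v,u,1]<45 and hs[v,u,2]>90 else ("o" if hs[v,u,1]<70 else ".") for u in range(282,318)))
d=np.load("P.npz");W=np.load("w4.npy")
def fit(im,p,box,thr,cut=None):
    u0,v0,a,b=box;sc=4
    g=cv2.resize(im[v0:v0+b,u0:u0+a],None,fx=sc,fy=sc,interpolation=cv2.INTER_CUBIC).max(2)
    m=(g<thr).astype(np.uint8);n,l,st,_=cv2.connectedComponentsWithStats(m);m=(l==1+st[1:,4].argmax()).astype(np.uint8)
    th=np.linspace(0,2*np.pi,60)
    def cost(q):
        pts=[]
        for z in(.063,.078):
            X=np.c_[q[0]+.018*np.cos(th),q[1]+.018*np.sin(th),0*th+z,0*th+1]@p.T;pts.append(((X[:,:2]/X[:,2:])-[u0,v0]+.5)*sc)
        r_=np.zeros_like(m);cv2.fillConvexPoly(r_,cv2.convexHull(np.round(np.vstack(pts)*16).astype(np.int32)),1,shift=4)
        return (r_!=m).sum()/max(m.sum(),1)
    x=minimize(cost,[.6285,-.13],method="Nelder-Mead",options=dict(initial_simplex=[[.6285,-.13],[.634,-.13],[.6285,-.125]]));return x.x,x.fun
print("side",fit(s,d["side"],(262,168,28,28),75));print("top",fit(t,d["top"],(330,140,34,28),75))
print("wrist",fit(w,W,(360,180,80,70),110))
E
```

```text
178 ooo.....oooooo################......
179 oooo...oooooooo###############......
180 ooooo..oooooooo..o.oo#########......
181 ooooo.oooooooo..........o#####......
182 ooooo..ooooo##oo.........o####......
183 ooooo...ooo#######ooooo..o####......
184 ooooo.....o###################o.....
185 .ooo........o##################.....
186 oooo..........o################.....
187 oo.................ooo#########.....
188 ......................o#######......
189 ............o.........########......
190 ......ooo######oooo..o#######.......
191 ..o..o#######################.......
192 .oo...######################........
193 oo.....#####################........
194 ............oo#############.........
195 ....................o######.........
196 ....................................
197 ....................................
198 ....................................
199 ....................................
200 ....................................
201 ....................................
202 ....................................
203 ....................................
204 ....................................
205 ....................................
side (array([ 0.63384692, -0.13989868]), np.float64(0.3357433348395843))
top (array([ 0.63260662, -0.13033249]), np.float64(0.43726053639846746))
wrist (array([ 0.63044778, -0.12912145]), np.float64(0.051490952732644014))
```

```bash
cat > f.py <<'E'
from h import *
from scipy.optimize import minimize
def fit(im,p,box,thr,zs=(.063,.078)):
    u0,v0,a,b=box;sc=4
    g=cv2.resize(im[v0:v0+b,u0:u0+a],None,fx=sc,fy=sc,interpolation=cv2.INTER_CUBIC).max(2)
    m=(g<thr).astype(np.uint8);n,l,st,ce=cv2.connectedComponentsWithStats(m);k=l[b*sc//2,a*sc//2] or 1+st[1:,4].argmax();m=(l==k).astype(np.uint8)
    th=np.linspace(0,2*np.pi,60)
    def cost(q):
        pts=[]
        for z in zs:
            X=np.c_[q[0]+.018*np.cos(th),q[1]+.018*np.sin(th),0*th+z,0*th+1]@p.T;pts.append(((X[:,:2]/X[:,2:])-[u0,v0]+.5)*sc)
        r_=np.zeros_like(m);cv2.fillConvexPoly(r_,cv2.convexHull(np.round(np.vstack(pts)*16).astype(np.int32)),1,shift=4)
        return (r_!=m).sum()/max(m.sum(),1)
    x=minimize(cost,[.6285,-.13],method="Nelder-Mead",options=dict(initial_simplex=[[.6285,-.13],[.634,-.13],[.6285,-.125]]));return x.x.round(4),round(x.fun,3),st[k].tolist()
if __name__=="__main__":
    s=cv2.imread("pics/s4full.png");w=cv2.imread("pics/w4full.png");t=cv2.imread("pics/top0.png");d=np.load("P.npz");S=d["side"]
    for th in(60,75,90):
        print(th,"side",fit(s,S,(269,174,22,20),th),"top",fit(t,d["top"],(337,145,18,18),th))
    ex=np.array([.998,-.063]);ey=np.array([.063,.998])
    for nm,q in [("far",(293,184)),("near",(288,191.8))]:
        x=plane(S,q,.0605);print(nm,x,"fwd/lat rel TCP",(x-[.5824,-.1268])@ex,(x-[.5824,-.1268])@ey)
    W=np.load("w4.npy")
    for q in[(351.4,180.6),(355.4,192),(341,198)]:
        x=plane(W,q,.0615);print("w",(x-[.5824,-.1268])@ex,(x-[.5824,-.1268])@ey)
E
python3 f.py
```

```text
60 side (array([ 0.6342, -0.1413]), np.float64(0.41), [13, 14, 58, 44, 2089]) top (array([ 0.6307, -0.1303]), np.float64(0.572), [13, 11, 48, 51, 1908])
75 side (array([ 0.6338, -0.1399]), np.float64(0.336), [13, 13, 58, 46, 2213]) top (array([ 0.6326, -0.1303]), np.float64(0.437), [11, 10, 51, 52, 2088])
90 side (array([ 0.6321, -0.1396]), np.float64(0.29), [13, 13, 59, 47, 2300]) top (array([ 0.6289, -0.1284]), np.float64(0.351), [10, 9, 53, 54, 2222])
far [ 0.60263321 -0.1526393 ] fwd/lat rel TCP 0.021820622055856755 -0.024512930329067494
near [ 0.60571862 -0.1144651 ] fwd/lat rel TCP 0.022494883393646258 0.013779301380433139
w 0.018451778994313568 0.02827102702405534
w 0.021105188024477993 0.021036063381439096
w 0.012297432742699767 0.017161372203372646
```

```bash
python3 - <<'E'
from f import *
S=np.load("P.npz")["side"];W=np.load("w4.npy");s=cv2.imread("pics/s4full.png")
hs=cv2.cvtColor(s,cv2.COLOR_BGR2HSV)
for u in (296,298,300): print(u,hs[180:198,u,1].tolist())
ex=np.array([.998,-.063]);ey=np.array([.063,.998])
for u in(297,300):
  for v,z in [(183,.0622),(186.6,.0588),(189.7,.0622),(194,.0588)]:
    x=plane(S,(u,v),z)-[.5824,-.1268];print(u,v,(x@ex).round(4),(x@ey).round(4))
x=plane(W,(331,174.4),.1165)-[.5824,-.1268];print("bar end",x@ex,x@ey)
w=cv2.imread("pics/w4full.png")
for th in (95,110,125): print(fit(w,W,(360,180,80,70),th))
h=W@np.array([.5824,-.1268,.0615,1]);print(h[:2]/h[2])
E
```

```text
296 [69, 76, 49, 9, 13, 6, 65, 97, 75, 76, 36, 5, 9, 5, 44, 97, 101, 101]
298 [70, 86, 79, 38, 13, 13, 30, 92, 86, 91, 58, 2, 6, 13, 21, 95, 100, 101]
300 [70, 91, 94, 51, 12, 11, 12, 82, 96, 98, 63, 8, 6, 7, 19, 83, 99, 99]
297 183 0.0132 -0.0287
297 186.6 0.0102 -0.0177
297 189.7 0.0046 0.0022
297 194 0.001 0.0153
300 183 0.0064 -0.0305
300 186.6 0.0035 -0.0195
300 189.7 -0.002 0.0004
300 194 -0.0056 0.0136
bar end 0.004314551030917128 0.04490430780636119
(array([ 0.6304, -0.1297]), np.float64(0.274), [42, 71, 246, 209, 35192])
(array([ 0.6304, -0.1291]), np.float64(0.051), [41, 68, 248, 212, 43328])
(array([ 0.6304, -0.1288]), np.float64(0.043), [39, 66, 251, 214, 44139])
[321.11857483 223.89024696]
```

Emit:
{"fn": "jog_arm", "kwargs": {
  "steps": [
    [[-0.0015,0,0],[0,0,0]],
    [[-0.003,0.002,0],[0,0,0]],
    [[-0.003,0.005,0],[0,0,0]],
    [[-0.003,0.008,0],[0,0,0]],
    [[-0.003,0.011,0],[0,0,0]],
    [[-0.003,0.014,0],[0,0,0]],
    [[-0.003,0.016,0],[0,0,0]],
    [[-0.003,0.018,0],[0,0,0]],
    [[-0.003,0.018,0],[0,0,0]],
    [[-0.003,0.018,0],[0,0,0]]
  ]
}}

```text
time: 8.58
tool_pos: [0.6003, -0.1309, 0.1069]
ee_rot: [[0.063, 0.998, -0.0], [0.998, -0.063, 0.0], [0.0, -0.0, -1.0]]
force: [0.1, 0.4, -1.6]
grip_width: 0.0156
finger_force: 40.0
```

```bash
python3 - <<'E'
from f import *
s0=sensors.observe();print(s0["tool_pos"],s0["force"],s0["moment"])
s=cams.camera("side")["color"];cv2.imwrite("pics/s5full.png",s)
hs=cv2.cvtColor(s,cv2.COLOR_BGR2HSV)
for v in range(172,200): print(v,"".join("C" if hs[v,u,2]<80 else "#" if hs[v,u,1]<45 and hs[v,u,2]>90 else ("o" if hs[v,u,1]<62 else ".") for u in range(264,312)))
E
```

```text
[ 0.60033652 -0.13088379  0.10685624] [ 0.10533877  0.35105961 -1.55422147] [-0.05114487 -0.12668345  0.06503973]
172 ..........................oC....................
173 ..........................CC..########o#o.......
174 .........................CC##############.......
175 .........................################.......
176 ........................#################.......
177 ............oCCCCCC.....o################.......
178 ..........oCCCCCCCCCC........ooo#########.......
179 .........CCCCCCCCCCCCC.............o#####.......
180 ........CCCCCCCCCCCCCCo.oo..........#####.......
181 ........CCCCCCCCCCCCCCC###o#o.......#####......C
182 ........CCCCCCCCCCCCCCC############o#####......C
183 ........CCCCCCCCCCCCCCC###################....C.
184 ........CCCCCCCCCCCCCCC..#################....C.
185 ........CCCCCCCCCCCCCCC......oo##########o...C..
186 .........CCCCCCCCCCCCC...........o#######.......
187 ..........CCCCCCCCCCC............#######o...C...
188 ..............CCCC###o##ooo.....########....C...
189 .................######################....C....
190 .................######################.........
191 .................o####################....C.....
192 .......................oo############o...C......
193 ...............................o#####....C......
194 ........................................CC......
195 ........................................C.......
196 .......................................C........
197 ......................................CC........
198 ......................................CC........
199 ......................................C.........
```

Emit:
{"fn": "jog_arm", "kwargs": {
  "steps": [
    [[0,0.002,0],[0,0,0]],
    [[0,0.004,0],[0,0,0]],
    [[0,0.006,0],[0,0,0]],
    [[0,0.008,0],[0,0,0]],
    [[0,0.01,0],[0,0,0]],
    [[0,0.01,0],[0,0,0]]
  ]
}}

```text
time: 9.13
tool_pos: [0.6106, -0.1316, 0.1068]
ee_rot: [[0.063, 0.998, 0.0], [0.998, -0.063, 0.0], [0.0, 0.0, -1.0]]
force: [0.2, 1.1, -2.0]
grip_width: 0.0159
finger_force: 40.0
```

Emit:
{"fn": "jog_arm", "kwargs": {
  "steps": [
    [[0,0.0015,0],[0,0,0]],
    [[0,0.003,0],[0,0,0]],
    [[0,0.0045,0],[0,0,0]],
    [[0,0.005,0],[0,0,0]],
    [[0,0.005,0],[0,0,0]]
  ]
}}

```text
time: 9.55
tool_pos: [0.6154, -0.1319, 0.1069]
ee_rot: [[0.063, 0.998, -0.0], [0.998, -0.063, 0.0], [0.0, -0.0, -1.0]]
force: [-0.3, 0.8, -1.8]
grip_width: 0.0156
finger_force: 40.0
```

Emit:
{"fn": "jog_arm", "kwargs": {
  "steps": [
    [[0,0.001,0],[0,0,0]],
    [[0,0.002,0],[0,0,0]],
    [[0,0.003,0],[0,0,0]],
    [[0,0.004,0],[0,0,0]],
    [[0,0.004,0],[0,0,0]]
  ]
}}

```text
time: 9.97
tool_pos: [0.6194, -0.132, 0.1069]
ee_rot: [[0.063, 0.998, 0.0], [0.998, -0.063, 0.0], [0.0, 0.0, -1.0]]
force: [-0.3, 0.3, -1.8]
grip_width: 0.0159
finger_force: 40.0
```

Emit:
{"fn": "jog_arm", "kwargs": {
  "steps": [
    [[0,0.001,0],[0,0,0]],
    [[0,0.002,0],[0,0,0]],
    [[0,0.003,0],[0,0,0]],
    [[0,0.003,0],[0,0,0]]
  ]
}}

```text
time: 10.3
tool_pos: [0.6224, -0.1323, 0.1069]
ee_rot: [[0.063, 0.998, 0.0], [0.998, -0.063, 0.0], [0.0, 0.0, -1.0]]
force: [0.4, 0.1, -1.9]
grip_width: 0.0155
finger_force: 40.0
```

Total 40 mm forward and no side force, so the base is in the slot. Going on in smaller steps until it bottoms.

Emit:
{"fn": "jog_arm", "kwargs": {
  "steps": [
    [[0,0.001,0],[0,0,0]],
    [[0,0.002,0],[0,0,0]],
    [[0,0.003,0],[0,0,0]],
    [[0,0.003,0],[0,0,0]]
  ]
}}

```text
time: 10.63
tool_pos: [0.6254, -0.1325, 0.1069]
ee_rot: [[0.063, 0.998, 0.0], [0.998, -0.063, 0.0], [0.0, 0.0, -1.0]]
force: [-0.4, 1.1, -1.6]
grip_width: 0.0162
finger_force: 40.0
```

Emit:
{"fn": "jog_arm", "kwargs": {
  "steps": [
    [[0,0.0005,0],[0,0,0]],
    [[0,0.001,0],[0,0,0]],
    [[0,0.0015,0],[0,0,0]],
    [[0,0.0015,0],[0,0,0]]
  ]
}}

```text
time: 10.97
tool_pos: [0.6268, -0.1326, 0.1069]
ee_rot: [[0.063, 0.998, 0.0], [0.998, -0.063, 0.0], [0.0, 0.0, -1.0]]
force: [0.1, 0.9, -2.4]
grip_width: 0.0159
finger_force: 40.0
```

Emit:
{"fn": "jog_arm", "kwargs": {
  "steps": [
    [[0,0.0005,0],[0,0,0]],
    [[0,0.001,0],[0,0,0]],
    [[0,0.001,0],[0,0,0]]
  ]
}}

```text
time: 11.22
tool_pos: [0.6278, -0.1326, 0.107]
ee_rot: [[0.063, 0.998, 0.0], [0.998, -0.063, 0.0], [0.0, 0.0, -1.0]]
force: [-0.3, 2.0, -1.2]
grip_width: 0.0156
finger_force: 40.0
```

Emit:
{"fn": "jog_arm", "kwargs": {
  "steps": [
    [[0,0.0005,0],[0,0,0]],
    [[0,0.001,0],[0,0,0]],
    [[0,0.001,0],[0,0,0]]
  ]
}}

```text
time: 11.47
tool_pos: [0.6288, -0.1327, 0.1069]
ee_rot: [[0.063, 0.998, 0.0], [0.998, -0.063, 0.0], [0.0, 0.0, -1.0]]
force: [-0.3, 0.4, -2.2]
grip_width: 0.0156
finger_force: 40.0
```

Emit:
{"fn": "jog_arm", "kwargs": {
  "steps": [
    [[0,0.0005,0],[0,0,0]],
    [[0,0.0007,0],[0,0,0]],
    [[0,0.0007,0],[0,0,0]]
  ]
}}

```text
time: 11.72
tool_pos: [0.6295, -0.1328, 0.1069]
ee_rot: [[0.063, 0.998, 0.0], [0.998, -0.063, -0.0], [-0.0, 0.0, -1.0]]
force: [-0.5, 0.8, -1.9]
grip_width: 0.0155
finger_force: 40.0
```

Emit:
{"fn": "jog_arm", "kwargs": {
  "steps": [
    [[0,0.0004,0],[0,0,0]],
    [[0,0.0007,0],[0,0,0]],
    [[0,0.0007,0],[0,0,0]]
  ]
}}

```text
time: 11.97
tool_pos: [0.6302, -0.1328, 0.1069]
ee_rot: [[0.063, 0.998, -0.0], [0.998, -0.063, 0.0], [0.0, -0.0, -1.0]]
force: [-0.8, 1.1, -1.9]
grip_width: 0.0154
finger_force: 40.0
```

Emit:
{"fn": "jog_arm", "kwargs": {
  "steps": [
    [[0,0.0004,0],[0,0,0]],
    [[0,0.0006,0],[0,0,0]],
    [[0,0.0006,0],[0,0,0]]
  ]
}}

```text
time: 12.22
tool_pos: [0.6308, -0.1328, 0.1069]
ee_rot: [[0.063, 0.998, 0.0], [0.998, -0.063, 0.0], [0.0, 0.0, -1.0]]
force: [-0.5, 0.5, -0.7]
grip_width: 0.0158
finger_force: 40.0
```

Emit:
{"fn": "jog_arm", "kwargs": {
  "steps": [
    [[0,0.0004,0],[0,0,0]],
    [[0,0.0006,0],[0,0,0]],
    [[0,0.0006,0],[0,0,0]]
  ]
}}

```text
time: 12.47
tool_pos: [0.6311, -0.1329, 0.1069]
ee_rot: [[0.063, 0.998, -0.001], [0.998, -0.063, 0.0], [-0.0, -0.001, -1.0]]
force: [-1.8, 2.0, -2.1]
grip_width: 0.0159
finger_force: 40.0
```

Emit:
{"fn": "jog_arm", "kwargs": {
  "steps": [
    [[0,0.0003,0],[0,0,0]],
    [[0,0.0005,0],[0,0,0]],
    [[0,0.0005,0],[0,0,0]]
  ]
}}

```text
time: 12.72
tool_pos: [0.6314, -0.1329, 0.1068]
ee_rot: [[0.063, 0.998, -0.001], [0.998, -0.063, 0.0], [0.0, -0.001, -1.0]]
force: [-3.7, 1.8, -0.2]
grip_width: 0.0157
finger_force: 40.0
```

```bash
python3 - <<'E'
from f import *
s0=sensors.observe();print(s0["tool_pos"],s0["force"],s0["moment"])
s=cams.camera("side")["color"]
hs=cv2.cvtColor(s,cv2.COLOR_BGR2HSV)
for v in range(170,196): print(v,"".join("C" if hs[v,u,2]<80 else "#" if hs[v,u,1]<45 and hs[v,u,2]>90 else ("o" if hs[v,u,1]<62 else ".") for u in range(260,304)))
E
```

```text
[ 0.63135396 -0.13288279  0.10684395] [-3.70066083  1.81060109 -0.15796323] [0.23925767 0.8352505  0.0294424 ]
170 .................Co.........................
171 ................CCC..o####oo..o.............
172 ...............CCC#o.##########.............
173 ...............################o............
174 ...............################o............
175 ...............################o............
176 ...............################o............
177 ................oCCCo##########o............
178 ..............oCCCCCCCCCCoo####o............
179 .............CCCCCCCCCCCCC######............
180 ............CCCCCCCCCCCCCC######............
181 ............CCCCCCCCCCCCCCo#####o...........
182 ............CCCCCCCCCCCCCCo######...........
183 ............CCCCCCCCCCCCCCo######...........
184 ............CCCCCCCCCCCCCCo#####............
185 ............CCCCCCCCCCCCCCC####.............
186 ............oCCCCCCCCCCCCCo####.............
187 .........oo###oCCCCCCCCCC#####..............
188 ........#####################o..............
189 ........#####################...............
190 ...........ooo##############................
191 ...................o..######................
192 ............................................
193 ............................................
194 ............................................
195 ............................................
```

Emit:
{"fn": "jog_arm", "kwargs": {
  "steps": [
    [[0,-0.0004,0],[0,0,0]],
    [[0,-0.0004,0],[0,0,0]],
    [[0,-0.0004,-0.0005],[0,0,0]],
    [[0,-0.0004,-0.001],[0,0,0]],
    [[0,-0.0004,-0.0015],[0,0,0]],
    [[0,-0.0004,-0.002],[0,0,0]],
    [[0,-0.0004,-0.002],[0,0,0]]
  ],
  "grip_force": 55
}}

```text
time: 13.35
tool_pos: [0.6312, -0.1328, 0.1084]
ee_rot: [[0.063, 0.998, -0.001], [0.998, -0.063, 0.0], [0.0, -0.001, -1.0]]
force: [-3.4, 1.8, -5.3]
grip_width: 0.0156
finger_force: 55.0
```

Emit:
{"fn": "jog_arm", "kwargs": {
  "steps": [
    [[0,0,-0.0003],[0,0,0]],
    [[0,0,-0.0006],[0,0,0]],
    [[0,0,-0.0009],[0,0,0]],
    [[0,0,-0.0012],[0,0,0]],
    [[0,0,-0.0012],[0,0,0]]
  ]
}}

```text
time: 13.77
tool_pos: [0.6312, -0.1328, 0.1093]
ee_rot: [[0.063, 0.998, -0.001], [0.998, -0.063, 0.0], [0.0, -0.001, -1.0]]
force: [-2.0, 2.0, -9.6]
grip_width: 0.0156
finger_force: 55.0
```

Emit:
{"fn": "jog_arm", "kwargs": {
  "steps": [
    [[0,0,-0.0003],[0,0,0]],
    [[0,0,-0.0006],[0,0,0]],
    [[0,0,-0.0009],[0,0,0]],
    [[0,0,-0.0012],[0,0,0]],
    [[0,0,-0.0012],[0,0,0]]
  ]
}}

```text
time: 14.18
tool_pos: [0.6311, -0.1327, 0.1103]
ee_rot: [[0.063, 0.998, -0.001], [0.998, -0.063, 0.0], [0.0, -0.001, -1.0]]
force: [-0.9, 0.8, -15.5]
grip_width: 0.0157
finger_force: 55.0
```

Emit:
{"fn": "jog_arm", "kwargs": {
  "steps": [
    [[0,0,-0.0003],[0,0,0]],
    [[0,0,-0.0006],[0,0,0]],
    [[0,0,-0.0009],[0,0,0]],
    [[0,0,-0.0012],[0,0,0]],
    [[0,0,-0.0012],[0,0,0]]
  ]
}}

```text
time: 14.6
tool_pos: [0.6314, -0.1329, 0.1148]
ee_rot: [[0.063, 0.998, 0.001], [0.998, -0.063, -0.0], [-0.0, 0.001, -1.0]]
force: [-5.6, 2.9, -5.7]
grip_width: 0.0158
finger_force: 55.0
```

Emit:
{"fn": "jog_arm", "kwargs": {
  "steps": [
    [[0,0,0],[0,0,0]],
    [[0,0,0],[0,0,0]],
    [[0,0,0],[0,0,0]],
    [[0,0,0],[0,0,0]]
  ]
}}

```text
time: 14.93
tool_pos: [0.6314, -0.1329, 0.1148]
ee_rot: [[0.063, 0.998, 0.001], [0.998, -0.063, -0.0], [-0.0, 0.001, -1.0]]
force: [-5.9, 1.4, -5.7]
grip_width: 0.0159
finger_force: 55.0
```

Emit:
{"fn": "jog_arm", "kwargs": {
  "steps": [
    [[0,0,-0.001],[0,0,0]],
    [[0,0,-0.003],[0,0,0]],
    [[0,0,-0.005],[0,0,0]],
    [[0,0,-0.007],[0,0,0]],
    [[0,0,-0.009],[0,0,0]],
    [[0,0,-0.011],[0,0,0]],
    [[0,0,-0.013],[0,0,0]],
    [[0,0,-0.015],[0,0,0]],
    [[0,0,-0.018],[0,0,0]],
    [[0,0,-0.021],[0,0,0]],
    [[0,0,-0.024],[0,0,0]],
    [[0,0,-0.025],[0,0,0]]
  ]
}}

```text
time: 15.93
tool_pos: [0.6317, -0.133, 0.1383]
ee_rot: [[0.063, 0.998, 0.001], [0.998, -0.063, -0.0], [-0.0, 0.001, -1.0]]
force: [0.4, 0.0, -1.4]
grip_width: 0.0155
finger_force: 55.0
```

```bash
python3 - <<'E'
from f import *
s0=sensors.observe();print(s0["tool_pos"],s0["force"],s0["moment"])
s=cams.camera("side")["color"];cv2.imwrite("pics/s6full.png",s)
hs=cv2.cvtColor(s,cv2.COLOR_BGR2HSV)
for v in range(158,194): print(v,"".join("C" if hs[v,u,2]<80 else "#" if hs[v,u,1]<45 and hs[v,u,2]>90 else ("o" if hs[v,u,1]<62 else ".") for u in range(258,306)))
E
```

```text
[ 0.63166292 -0.13295344  0.13831553] [ 0.35111157  0.02758029 -1.43559119] [-0.05298697 -0.11398752 -0.01149368]
158 .................CCC..o###.oo..o########........
159 ................CCC#..##################.....o..
160 ................o#######################........
161 ................#######################C........
162 ................#################CCCCCCC........
163 ................#################CCCCCCC........
164 ....................######o######CCCCCCC........
165 ................CCCCCCCCoo..#####oCCCCC.........
166 ..............CCCCCCCCCCCC..#####o..............
167 .............CCCCCCCCCCCCCCC#####...............
168 .............CCCCCCCCCCCCCCC#####...............
169 .............CCCCCCCCCCCCCCC######..............
170 .............CCCCCCCCCCCCCCC######o.............
171 .............CCCCCCCCCCCCCCC######..............
172 .............CCCCCCCCCCCCCCC#####...............
173 ..............CCCCCCCCCCCCCC#####...............
174 .............#CCCCCCCCCCCCC#####................
175 .........########CCCCCCCCC#####o................
176 .........###################
[... 221 characters left out ...]
...........
181 .................#########......................
182 .................########o......................
183 .................o######CC......................
184 .................#CCCCCooC......................
185 .................oCCCCC##C......................
186 .................oCCCCCoCC......................
187 ..................CCCCCCC.......................
188 ....................CCC.........................
189 ................................................
190 ................................................
191 ................................................
192 ...............................................C
193 ...............................................C
```

Emit:
{"fn": "jog_arm", "kwargs": {
  "steps": [
    [[0.0034,-0.0022,-0.002],[0,0,0]],
    [[0.0101,-0.0065,-0.005],[0,0,0]],
    [[0.0202,-0.013,-0.009],[0,0,0]],
    [[0.0337,-0.0216,-0.013],[0,0,0]],
    [[0.0505,-0.0324,-0.017],[0,0,0]],
    [[0.069,-0.0443,-0.021],[0,0,0]],
    [[0.0876,-0.0562,-0.024],[0,0,0]],
    [[0.1061,-0.068,-0.026],[0,0,0]],
    [[0.1246,-0.0799,-0.027],[0,0,0]],
    [[0.1431,-0.0918,-0.028],[0,0,0]],
    [[0.1617,-0.1037,-0.028],[0,0,0]],
    [[0.1802,-0.1156,-0.028],[0,0,0]]
  ]
}}

```text
time: 16.98
tool_pos: [0.5262, 0.056, 0.1662]
ee_rot: [[0.062, 0.998, 0.001], [0.998, -0.062, 0.0], [0.0, 0.001, -1.0]]
force: [0.5, 0.5, -1.1]
grip_width: 0.0155
finger_force: 55.0
```

Emit:
{"fn": "jog_arm", "kwargs": {
  "steps": [
    [[0.0185,-0.0119,0],[0,0,0]],
    [[0.037,-0.0238,0],[0,0,0]],
    [[0.0556,-0.0356,0],[0,0,0]],
    [[0.0741,-0.0475,0],[0,0,0]],
    [[0.0909,-0.0583,0],[0,0,0]],
    [[0.1061,-0.068,0],[0,0,0]],
    [[0.1196,-0.0767,0],[0,0,0]],
    [[0.1314,-0.0842,0],[0,0,0]],
    [[0.1415,-0.0907,0],[0,0,0]],
    [[0.1499,-0.0961,0],[0,0,0]],
    [[0.1566,-0.1004,0],[0,0,0]],
    [[0.1617,-0.1037,0],[0,0,0]]
  ]
}}

```text
time: 17.98
tool_pos: [0.4336, 0.2229, 0.1657]
ee_rot: [[0.063, 0.998, 0.0], [0.998, -0.063, 0.0], [0.0, 0.0, -1.0]]
force: [-0.1, 0.3, -1.8]
grip_width: 0.0161
finger_force: 55.0
```

Emit:
{"fn": "jog_arm", "kwargs": {
  "steps": [
    [[0.0035,-0.002,0],[0,0,0]],
    [[0.005,-0.003,0],[0,0,0]],
    [[0.005,-0.003,0],[0,0,0]],
    [[0.005,-0.003,0],[0,0,0]]
  ]
}}

```text
time: 18.32
tool_pos: [0.4317, 0.2271, 0.1655]
ee_rot: [[0.064, 0.998, -0.0], [0.998, -0.064, -0.0], [-0.0, -0.0, -1.0]]
force: [0.2, 0.5, -1.0]
grip_width: 0.0156
finger_force: 55.0
```

```bash
python3 - <<'E'
from f import *
s0=sensors.observe();print(s0["tool_pos"],s0["force"],s0["moment"])
s=cams.camera("side")["color"];cv2.imwrite("pics/s7full.png",s)
S=np.load("P.npz")["side"]
for z in (s0["tool_pos"][2],s0["tool_pos"][2]-.048):
    h=S@np.r_[s0["tool_pos"][:2],z,1];print(h[:2]/h[2])
q=h[:2]/h[2];u0,v0=int(q[0])-40,int(q[1])-36
hs=cv2.cvtColor(s,cv2.COLOR_BGR2HSV)
print(u0)
for v in range(v0,v0+62,2): print(v,"".join("C" if hs[v,u,2]<75 else "#" if hs[v,u,1]<45 and hs[v,u,2]>90 else "." for u in range(u0,u0+80)))
E
```

```text
[0.4316673  0.22708453 0.16545066] [ 0.21268199  0.48118727 -1.01143828] [-0.07722008 -0.04721791 -0.04734394]
[358.00999118 263.9785848 ]
[355.33832253 291.33866502]
315
255 ...........................###.....................C............................
257 ............................##....................CC............................
259 ............................##....................C.............................
261 ..................................................C.............................
263 ..................................................C.............................
265 .................................................CC.............................
267 ..................................................C.....########................
269 ........................................................########................
271 ................................................################................
273 ..............................###...............###############.................
275 ............................#####..............################............
[... 1005 characters left out ...]
....................
301 ...................................#########################....................
303 ..............................................#############.....................
305 .........................................................#......................
307 ................................................................................
309 ................................................................................
311 ................................................................................
313 ................................................................................
315 ................................................................................
```

Emit:
{"fn": "jog_arm", "kwargs": {
  "steps": [
    [[0,0,0.002],[0,0,0]],
    [[0,0,0.006],[0,0,0]],
    [[0,0,0.012],[0,0,0]],
    [[0,0,0.02],[0,0,0]],
    [[0,0,0.03],[0,0,0]],
    [[0,0,0.041],[0,0,0]],
    [[0,0,0.052],[0,0,0]],
    [[0,0,0.063],[0,0,0]],
    [[0,0,0.074],[0,0,0]],
    [[0,0,0.083],[0,0,0]],
    [[0,0,0.09],[0,0,0]],
    [[0,0,0.095],[0,0,0]]
  ]
}}

```text
time: 19.37
tool_pos: [0.4311, 0.2272, 0.0693]
ee_rot: [[0.063, 0.998, -0.001], [0.998, -0.063, -0.0], [-0.001, -0.001, -1.0]]
force: [0.5, -0.4, -2.3]
grip_width: 0.0158
finger_force: 55.0
```

Emit:
{"fn": "jog_arm", "kwargs": {
  "steps": [
    [[0,0,0.003],[0,0,0]],
    [[0,0,0.005],[0,0,0]],
    [[0,0,0.006],[0,0,0]],
    [[0,0,0.007],[0,0,0]],
    [[0,0,0.008],[0,0,0]],
    [[0,0,0.009],[0,0,0]],
    [[0,0,0.01],[0,0,0]],
    [[0,0,0.01],[0,0,0]]
  ]
}}

```text
time: 20.03
tool_pos: [0.4314, 0.2273, 0.0604]
ee_rot: [[0.063, 0.998, -0.0], [0.998, -0.063, -0.0], [-0.0, -0.0, -1.0]]
force: [-0.6, -0.9, -2.2]
grip_width: 0.0158
finger_force: 55.0
```

Emit:
{"fn": "jog_arm", "kwargs": {
  "steps": [
    [[0,0,0.0007],[0,0,0]],
    [[0,0,0.0014],[0,0,0]],
    [[0,0,0.0021],[0,0,0]],
    [[0,0,0.0028],[0,0,0]],
    [[0,0,0.0035],[0,0,0]],
    [[0,0,0.0035],[0,0,0]]
  ]
}}

```text
time: 20.53
tool_pos: [0.4314, 0.2273, 0.0568]
ee_rot: [[0.063, 0.998, -0.0], [0.998, -0.063, -0.0], [-0.0, -0.0, -1.0]]
force: [-0.0, 0.2, -1.6]
grip_width: 0.0157
finger_force: 55.0
```

Emit:
{"fn": "jog_arm", "kwargs": {
  "steps": [
    [[0,0,0.0005],[0,0,0]],
    [[0,0,0.001],[0,0,0]],
    [[0,0,0.0015],[0,0,0]],
    [[0,0,0.0015],[0,0,0]]
  ]
}}

```text
time: 20.87
tool_pos: [0.4314, 0.2273, 0.0554]
ee_rot: [[0.063, 0.998, -0.0], [0.998, -0.063, -0.0], [-0.0, -0.0, -1.0]]
force: [0.7, 0.0, -2.4]
grip_width: 0.0155
finger_force: 55.0
```

Emit:
{"fn": "jog_arm", "kwargs": {
  "steps": [
    [[0,0,0.0005],[0,0,0]],
    [[0,0,0.001],[0,0,0]],
    [[0,0,0.0012],[0,0,0]],
    [[0,0,0.0012],[0,0,0]]
  ]
}}

```text
time: 21.2
tool_pos: [0.4315, 0.2274, 0.0543]
ee_rot: [[0.063, 0.998, -0.0], [0.998, -0.063, -0.0], [-0.0, -0.0, -1.0]]
force: [0.1, 0.2, -1.9]
grip_width: 0.0157
finger_force: 55.0
```

Emit:
{"fn": "jog_arm", "kwargs": {
  "steps": [
    [[0,0,0.0004],[0,0,0]],
    [[0,0,0.0008],[0,0,0]],
    [[0,0,0.001],[0,0,0]],
    [[0,0,0.001],[0,0,0]]
  ]
}}

```text
time: 21.53
tool_pos: [0.4315, 0.2273, 0.0533]
ee_rot: [[0.063, 0.998, -0.0], [0.998, -0.063, -0.0], [-0.0, -0.0, -1.0]]
force: [0.5, -0.5, -1.1]
grip_width: 0.016
finger_force: 55.0
```

Emit:
{"fn": "jog_arm", "kwargs": {
  "steps": [
    [[0,0,0.0004],[0,0,0]],
    [[0,0,0.0007],[0,0,0]],
    [[0,0,0.0007],[0,0,0]]
  ]
}}

```text
time: 21.78
tool_pos: [0.4314, 0.2274, 0.0526]
ee_rot: [[0.063, 0.998, -0.0], [0.998, -0.063, -0.0], [-0.0, -0.0, -1.0]]
force: [0.5, -0.4, -1.4]
grip_width: 0.0156
finger_force: 55.0
```

Emit:
{"fn": "jog_arm", "kwargs": {
  "steps": [
    [[0,0,0.0004],[0,0,0]],
    [[0,0,0.0007],[0,0,0]],
    [[0,0,0.0007],[0,0,0]]
  ]
}}

```text
time: 22.03
tool_pos: [0.4314, 0.2273, 0.0519]
ee_rot: [[0.063, 0.998, -0.0], [0.998, -0.063, -0.0], [-0.0, -0.0, -1.0]]
force: [-0.1, -0.2, -1.7]
grip_width: 0.0156
finger_force: 55.0
```

Emit:
{"fn": "jog_arm", "kwargs": {
  "steps": [
    [[0,0,0.0004],[0,0,0]],
    [[0,0,0.0007],[0,0,0]],
    [[0,0,0.0007],[0,0,0]]
  ]
}}

```text
time: 22.28
tool_pos: [0.4314, 0.2273, 0.0511]
ee_rot: [[0.063, 0.998, -0.0], [0.998, -0.063, -0.0], [-0.0, -0.0, -1.0]]
force: [-0.3, -1.3, -1.8]
grip_width: 0.0156
finger_force: 55.0
```

Emit:
{"fn": "jog_arm", "kwargs": {
  "steps": [
    [[0,0,0.0004],[0,0,0]],
    [[0,0,0.0008],[0,0,0]],
    [[0,0,0.0008],[0,0,0]]
  ]
}}

```text
time: 22.53
tool_pos: [0.4314, 0.2273, 0.0503]
ee_rot: [[0.063, 0.998, -0.0], [0.998, -0.063, -0.0], [-0.0, -0.0, -1.0]]
force: [-0.3, 0.2, -2.5]
grip_width: 0.0158
finger_force: 55.0
```

Emit:
{"fn": "jog_arm", "kwargs": {
  "steps": [
    [[0,0,0.0004],[0,0,0]],
    [[0,0,0.0008],[0,0,0]],
    [[0,0,0.0008],[0,0,0]]
  ]
}}

```text
time: 22.78
tool_pos: [0.4314, 0.2273, 0.0495]
ee_rot: [[0.063, 0.998, -0.0], [0.998, -0.063, -0.0], [-0.0, -0.0, -1.0]]
force: [0.5, 0.4, -2.2]
grip_width: 0.0157
finger_force: 55.0
```

Emit:
{"fn": "jog_arm", "kwargs": {
  "steps": [
    [[0,0,0.0004],[0,0,0]],
    [[0,0,0.0008],[0,0,0]],
    [[0,0,0.0008],[0,0,0]]
  ]
}}

```text
time: 23.03
tool_pos: [0.4314, 0.2274, 0.0488]
ee_rot: [[0.063, 0.998, -0.0], [0.998, -0.063, -0.0], [-0.0, -0.0, -1.0]]
force: [0.3, -1.0, -2.0]
grip_width: 0.0154
finger_force: 55.0
```

Emit:
{"fn": "jog_arm", "kwargs": {
  "steps": [
    [[0,0,0.0004],[0,0,0]],
    [[0,0,0.0006],[0,0,0]],
    [[0,0,0.0006],[0,0,0]]
  ]
}}

```text
time: 23.28
tool_pos: [0.4314, 0.2273, 0.0482]
ee_rot: [[0.063, 0.998, -0.0], [0.998, -0.063, -0.0], [-0.0, -0.0, -1.0]]
force: [-0.6, 0.4, -1.3]
grip_width: 0.0156
finger_force: 55.0
```

Emit:
{"fn": "jog_arm", "kwargs": {
  "steps": [
    [[0,0,0.0003],[0,0,0]],
    [[0,0,0.0005],[0,0,0]],
    [[0,0,0.0005],[0,0,0]]
  ]
}}

```text
time: 23.53
tool_pos: [0.4315, 0.2273, 0.0477]
ee_rot: [[0.063, 0.998, -0.0], [0.998, -0.063, -0.0], [-0.0, -0.0, -1.0]]
force: [0.2, -0.3, -2.3]
grip_width: 0.0156
finger_force: 55.0
```

Emit:
{"fn": "jog_arm", "kwargs": {
  "steps": [
    [[0,0,0.0004],[0,0,0]],
    [[0,0,0.0007],[0,0,0]],
    [[0,0,0.0007],[0,0,0]]
  ]
}}

```text
time: 23.78
tool_pos: [0.4314, 0.2273, 0.0469]
ee_rot: [[0.063, 0.998, -0.0], [0.998, -0.063, -0.0], [-0.0, -0.0, -1.0]]
force: [-0.2, 0.0, -1.8]
grip_width: 0.0157
finger_force: 55.0
```

Emit:
{"fn": "jog_arm", "kwargs": {
  "steps": [
    [[0,0,0.0004],[0,0,0]],
    [[0,0,0.0007],[0,0,0]],
    [[0,0,0.0007],[0,0,0]]
  ]
}}

```text
time: 24.03
tool_pos: [0.4315, 0.2274, 0.0467]
ee_rot: [[0.063, 0.998, 0.0], [0.998, -0.063, 0.0], [0.0, 0.0, -1.0]]
force: [-1.0, 0.2, 0.9]
grip_width: 0.0155
finger_force: 55.0
```

Emit:
{"fn": "jog_arm", "kwargs": {
  "steps": [
    [[0,0,0.0004],[0,0,0]],
    [[0,0,0.0007],[0,0,0]],
    [[0,0,0.0007],[0,0,0]]
  ]
}}

```text
time: 24.28
tool_pos: [0.4316, 0.2274, 0.0467]
ee_rot: [[0.063, 0.998, 0.001], [0.998, -0.063, 0.0], [0.0, 0.001, -1.0]]
force: [-3.5, -1.0, 5.4]
grip_width: 0.0158
finger_force: 55.0
```

```bash
python3 - <<'E'
from f import *
s=cams.camera("side")["color"];cv2.imwrite("pics/s8full.png",s)
S=np.load("P.npz")["side"];p=sensors.observe()["tool_pos"];print(p)
hs=cv2.cvtColor(s,cv2.COLOR_BGR2HSV)
for v in range(326,368,2): print(v,"".join("C" if hs[v,u,2]<60 else "#" if hs[v,u,1]<60 and hs[v,u,2]>90 else "." for u in range(320,390)))
ex=np.array([.998,-.063]);ey=np.array([.063,.998])
for z in (.004,.008,.012):  # near outer rear corner of foot underside
    q=p[:2]-.026*ex+.0245*ey; h=S@np.r_[q,z,1];print(z,h[:2]/h[2])
E
```

```text
[0.43162106 0.22741244 0.04670743]
326 ......................................C...............................
328 ......................................C...............................
330 ...........................................########...................
332 ....................####...................#######....................
334 ...................#####............###...########....................
336 ....................##..............##############....................
338 .....................C..............#############.....................
340 ....................CC.............##############.....................
342 ....................CC...............############.....................
344 ....................CCC............CCCCCCCC#####......................
346 ...................CCCCCCCCC.....CCCCCCCCCC#####......................
348 ....................CCCCCCCCCCCCCCCCCCCCCC.#####......................
350 ....................CCCCCCCCCCCCCCCCCCCCCC.#####......................
352 ......................CCCCCCCCCCCCCCCCCCCC#####.......................
354 ...............########.CCCCCCCCCCCCCCCC.######.......................
356 ...............###########.CCCCCCCCCC.#########.......................
358 ...............################################.......................
360 .........................#####################........................
362 ...................................###########........................
364 ............................................#.........................
366 ......................................................................
0.004 [365.34566387 364.37236551]
0.008 [365.58375751 362.61399627]
0.012 [365.82370294 360.84195117]
```

Emit:
{"fn": "jog_arm", "kwargs": {
  "steps": [
    [[0,0,-0.0005],[0,0,0]],
    [[0,0,-0.001],[0,0,0]],
    [[0,0,-0.001],[0,0,0]],
    [[0,0,-0.001],[0,0,0]]
  ],
  "grip_force": 15
}}

```text
time: 24.67
tool_pos: [0.4317, 0.2274, 0.0467]
ee_rot: [[0.063, 0.998, 0.0], [0.998, -0.063, 0.0], [0.0, 0.0, -1.0]]
force: [0.4, -0.7, 1.6]
grip_width: 0.0164
finger_force: 15.0
```

Emit:
{"fn": "jog_arm", "kwargs": {
  "steps": [
    [[0,0,0],[0,0,0]],
    [[0,0,0],[0,0,0]],
    [[0,0,0],[0,0,0]]
  ],
  "grip_force": 3
}}

```text
time: 24.92
tool_pos: [0.4316, 0.2274, 0.0467]
ee_rot: [[0.063, 0.998, 0.0], [0.998, -0.063, 0.0], [0.0, 0.0, -1.0]]
force: [0.1, 0.4, 1.5]
grip_width: 0.016
finger_force: 3.0
```

Emit:
{"fn": "jog_arm", "kwargs": {
  "steps": [
    [[0,0,0],[0,0,0]],
    [[0,0,0],[0,0,0]],
    [[0,0,0],[0,0,0]],
    [[0,0,0],[0,0,0]],
    [[0,0,0],[0,0,0]],
    [[0,0,0],[0,0,0]]
  ],
  "fingers": -0.1
}}

```text
time: 25.42
tool_pos: [0.4314, 0.2273, 0.0466]
ee_rot: [[0.063, 0.998, -0.0], [0.998, -0.063, -0.0], [-0.0, -0.0, -1.0]]
force: [0.1, -0.0, -1.1]
grip_width: 0.0392
finger_force: 0.0
```

```bash
python3 - <<'E'
from f import *
s=cams.camera("side")["color"]
hs=cv2.cvtColor(s,cv2.COLOR_BGR2HSV)
for v in range(326,368,2): print(v,"".join("C" if hs[v,u,2]<60 else "#" if hs[v,u,1]<60 and hs[v,u,2]>90 else "." for u in range(320,390)))
E
```

```text
326 .................C.......#...........#................................
328 .....................................###..............................
330 .....................................#########........................
332 ....................####............##########........................
334 ...................#####............##########........................
336 ....................##C.............############......................
338 .....................C.............##############.....................
340 ....................CC.............##############.....................
342 ....................CC...............############.....................
344 ....................CCC............CCCCCCCC#####......................
346 ...................CCCCCCCCC.....CCCCCCCCCC#####......................
348 ....................CCCCCCCCCCCCCCCCCCCCCC.#####......................
350 ....................CCCCCCCCCCCCCCCCCCCCCC.#####......................
352 ......................CCCCCCCCCCCCCCCCCCCC#####.......................
354 ...............########CCCCCCCCCCCCCCCCC.######.......................
356 ...............###########.CCCCCCCCCC.#########.......................
358 ...............################################.......................
360 .........................#####################........................
362 ...................................###########........................
364 ............................................#.........................
366 ......................................................................
```

Emit:
{"fn": "jog_arm", "kwargs": {
  "steps": [
    [[0,0,-0.003],[0,0,0]],
    [[0,0,-0.008],[0,0,0]],
    [[0,0,-0.015],[0,0,0]],
    [[0,0,-0.025],[0,0,0]],
    [[0,0,-0.04],[0,0,0]],
    [[0,0,-0.06],[0,0,0]],
    [[0,0,-0.08],[0,0,0]],
    [[0,0,-0.1],[0,0,0]],
    [[0,0,-0.12],[0,0,0]],
    [[0,0,-0.13],[0,0,0]],
    [[0,0,-0.13],[0,0,0]]
  ]
}}

```text
time: 26.38
tool_pos: [0.4326, 0.2279, 0.1805]
ee_rot: [[0.063, 0.998, 0.005], [0.998, -0.063, 0.002], [0.003, 0.005, -1.0]]
force: [-0.6, 0.0, 0.1]
grip_width: 0.0399
finger_force: 0.0
```

```bash
python3 - <<'E'
from f import *
s=cams.camera("side")["color"];print(sensors.observe()["force"])
a=cv2.resize(s[110:380,200:420],None,fx=2,fy=2,interpolation=cv2.INTER_CUBIC)
w=cams.camera("wrist")["color"][50:320,150:330]
cv2.imwrite("pics/end.png",np.hstack([a,cv2.resize(w,(360,540))]))
E
```

```text
[ 0.82207897 -0.80657286 -0.05154614]
```

View pics/end.png

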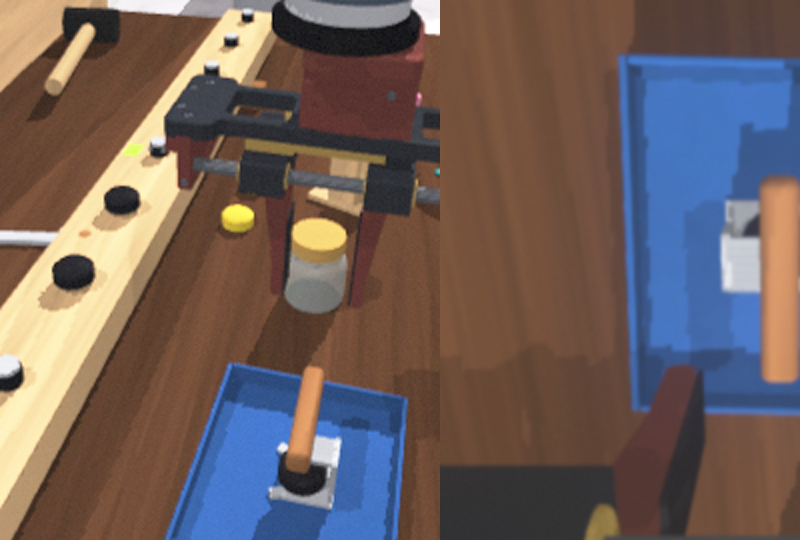

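The puller stands upright in the tray (side crop around 305,440) with the cap on its fork. The bolt by the green tape is bare (158,147), and the other caps and the jar are unmoved.

```bash
python3 -c "
from rig import order
print(order.close_job())"
```

```text
the job is handed in; nothing more can be done
None
```

The cap next to the green tape popped off with a straight pull of about 14 N, and the puller stands upright in the blue tray with the cap on its fork; the job was handed in at about 26.5 s of the 67 s allowed, and the verdict was not shown.

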